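# Zero the nut mill and set it five clicks coarse

### The job

Set the grind on the nut mill: turn the black dial clockwise until it just meets its zero stop, without straining the stop, then turn it back counter-clockwise exactly five clicks and let go of it. Then press the green start button fully in and let it spring out again. Use a light touch on the dial and the button, do not press the button before the grind is set, and leave the jar, the tin and the scoop alone.

Things in the scene. Friction and masses are not known exactly. Their poses are not given: they have to be found in the camera images.
- dial (a joint): angle (rad) of the dial's click shaft (the steel collar under the black cap), vertical axis. 0 = against the zero stop; grows counter-clockwise seen from above (coarser), to about 2.7. It clicks every 15 degrees (0.262 rad: 0, 0.262, 0.524, ...) and springs into the nearest click when let go; leaving a click takes about 0.12 N m.
- pointer (a point): red pointer mark on the collar (steel, 68 mm across, 8 mm high), 30 mm from the axis, 9 mm above the deck; turns with joint dial. At 0 it points along the mill's +x. The zero stop is sprung: it holds to about 0.2 N m and has given 0.1 rad at about 0.37 N m; the collar must not be forced more than 0.1 rad past 0
- dial_grip (a point): on the dial's axis, 30 mm above the deck, grip height of the black round ribbed cap: 48 mm across, 10 to 44 mm above the deck, fixed in place but for turning. Pinch it from above at any yaw. It sits on the collar with free play of 0.32 rad in all: after reversing, the cap moves loosely before the collar follows. Pinch with 12 to 22 N; 60 N in all (both fingers added) is too much
- start (a joint): travel (m) of the green start button: 0 = out, 0.006 = fully in, straight down. Springy: about 5 N fully in, and springs back out.
- start_top (a point): centre of the top face of the green start button, 28 mm across, on the mill's deck. Press straight down. A load of 30 N is too much.
- mill: fixed nut mill; origin on the counter. White deck 260 mm (x) by 220 (y -120 to 100), top 110 mm above the counter, dial at x -40, y -25, green button at x 75, y -60 mm. White tower at y 110 to 240, x -50 to 120, 206 mm high, with a clear hopper on it up to 353 mm and a steel spout at y 175 reaching x -107, from 120 to 177 mm above the counter
- jar_mid (a point): middle of a jar with a wooden cap, 72 mm across and 110 mm high, standing on the counter: bystander
- tin_mid (a point): middle of a green tin, 70 mm across and 100 mm high, standing on the counter: bystander
- scoop_mid (a point): middle of a steel scoop with a wooden handle, 170 mm long and 32 mm high, lying on the counter: bystander

How it is judged:
By the outcome, as a careful person would: the job done as asked, in the order asked, and still so for the second after the job is handed in, with the robot touching nothing.
It also fails if it takes over 72 s, if anything falls off the work surface, if the arm or the gripper's body presses on something with over 40 N, if the wrist force passes 120 N, or if a joint passes its speed limit or range.

### The arm

A 7-joint arm with a two-finger parallel gripper is mounted at the origin on the work surface. World frame = base frame: x ahead of the robot, y to its left, z up, the work surface at z = 0. Lengths are in m, angles in rad, forces in N, time in s.
With the tool pointing down it reaches from about 0.425 to 0.825 m from the base axis. Payload 3.6 kg.
Tool frame: the origin (TCP) lies at the very end of the fingers, on their centre line; the grasp point (between the pads) lies 19 mm behind it; x points along the fingers, z is the direction in which the jaws open and shut, and the axes are right-handed (so a half turn about x gives the same grasp; the last joint's range is limited). The gripper opens to 93 mm and grips with 3 to 60 N. Pads are 15 mm wide; open, the fingers measure 128 mm over their backs; the gripper's body (75 mm by 188 mm) begins 65 mm behind the grasp point.
Start: joints at [1.264, 0.615, -0.013, 1.423, 0.008, 1.103, -0.04], TCP at [0.18, -0.625, 0.219] pointing down, gripper open.
Joint ranges: [-3.12, 3.12], [-0.3, 2.06], [-1.34, 1.32], [0.26, 2.42], [-1.36, 4.5], [0.01, 1.98], [-2.84, 2.84]. Speed limits (rad/s): [2.79, 2.79, 3.14, 3.14, 3.14, 3.14, 3.14].

### API

Orientations are given as a rotation vector (axis times angle).
In Python, from station import env gives the robot as it stands.
- The arm moves only by the tool send_rows, never from a script. Its arguments are lists of equal length, an entry for each row: "offset": the shift along the tool's x, y, z in cm, a list of three; "turn": the turn, a rotation vector about the tool's x, y, z in units of 5 degrees (1.0 is 5 degrees), a list of three; "claw": the opening, from 0 (shut) to 1 (fully open). In form: {"offset": [[dx, dy, dz], ...], "turn": [[wx, wy, wz], ...], "claw": [claw, ...]}. A call has 1 to 8 rows; each row shifts and turns the pose as measured when the row begins, along the tool's axes as they then stand; what a row does not reach is not made up. A row lasts 1/12 s, in which the tool goes at most 41.7 mm and 7.16 degrees, less where a joint would pass 70% of its speed; a pose out of reach is approached as far as the arm can. A call is refused whole if a number of a shift passes 4.17 or a number of a turn 1, either way. A call with a gripper value outside its range is refused whole. The fingers move at their own pace and stop on an object; "grip_force" is the grip in N (left out, the last holds). Time passes only in rows, so rows that do not move let the fingers close. It gives the time, the measured TCP pose, the force and the opening at its end, in the units of the state.
- env.observe(): the state, without advancing time (a new reading comes with each control period).
- env.grab_frame(name): name is "side" or "top" or "wrist"; returns a dict with "img" (480x640x3 uint8, blue, green, red), "camera_matrix" (3x3 intrinsics, pixels), "T" (4x4, takes a point from camera to world coordinates). Camera axes: x right, y down, z forward; pixel columns grow to the right and rows downward; lengths in m; the calibration is good to about 2 mm. A picture is of the moment at which its call begins. There is no depth.
- env.sign_off(): hands the job in, once; it reports no verdict.
The state is a dict: "clock": time; "joint_pos": joint angles; "qvel": joint speeds; "tau": joint torques, N m; "ee_pos": TCP position; "orientation": TCP orientation; "force": force on the tool from outside, world axes, zero at the start; "ft_torque": the same for the moment, N m; "opening": finger opening in m.
Only numpy, scipy, OpenCV 4.12 (cv2) and the standard library are available. Lean on these libraries where they do the work, as an engineer would, in place of code of your own. Each camera call takes 0.05 s, during which the arm holds its last target.

## Working session

There is one attempt and no reset: what is moved stays moved. The work goes in short steps, Python scripts to look and compute and a tool call to move; the robot and the scene stay as the last step left them, time stands still between calls to the robot, and variables do not carry over. Pictures are saved under pics/ and viewed, and the job is handed in when it is done.

Besides the shell and the picture viewer there is one more tool, called after ">>>" as name(argument=value, ...) on one line, values as JSON. send_rows: Moves the arm, as the interface text tells. Its arguments: {"type":"object","properties":{"offset":{"type":"array"},"turn":{"type":"array"},"claw":{"type":"array"},"grip_force":{"type":"number"}},"required":["offset","turn","claw"]}

```bash
ls; mkdir -p pics; python3 - <<'E'
from station import env
import cv2
o=env.observe()
for k,v in o.items(): print(k,v)
for n in ["side","top","wrist"]:
    f=env.grab_frame(n); cv2.imwrite(f"pics/{n}0.png",f["img"]); print(n,f["camera_matrix"],f["T"])
E
```

```text
pics
clock 0.0
joint_pos [ 1.26450166  0.61593139 -0.01263722  1.42487859  0.00810167  1.10340364
 -0.04039325]
qvel [ 1.26754246e-03 -1.61234616e-03  4.35553714e-04  1.94536236e-04
 -7.47477182e-04  8.20072130e-05 -7.59158413e-04]
tau [ 2.96215967e-04 -4.58925354e+01  2.09074700e-01 -1.65742904e+01
 -6.11523539e-02  2.05345469e-02  2.14317556e-04]
ee_pos [ 0.17930427 -0.62395915  0.21747995]
orientation [ 1.00216119  1.33082548 -0.99962334]
force [ 0.04643147 -0.20100113 -0.54334762]
ft_torque [-0.01349436  0.02595204  0.02403519]
opening 0.09263155005898147
side [[492.01125151   0.         307.95670505]
 [  0.         492.01125151 237.78115277]
 [  0.           0.           1.        ]] [[ 0.98431475 -0.08281465  0.15577611  0.4126951 ]
 [-0.17633437 -0.48953445  0.85396851 -0.76622065]
 [ 0.00553667 -0.86804249 -0.49645905  0.51064976]
 [ 0.          0.          0.          1.        ]]
top [[498.87995281   0.         318.25199613]
 [  0.         498.87995281 239.65008676]
 [  0.           0.           1.        ]] [[-0.02341292 -0.98985748  0.1401214   0.39359033]
 [-0.99964488  0.0213958  -0.01588492 -0.04011024]
 [ 0.0127258  -0.14044355 -0.9900069   1.14659225]
 [ 0.          0.          0.          1.        ]]
wrist [[335.92914346   0.         312.85028842]
 [  0.         335.92914346 238.49481454]
 [  0.           0.           1.        ]] [[ 2.76591783e-01 -9.28910427e-01 -2.46216175e-01  2.47708799e-01]
 [-9.60987186e-01 -2.67568031e-01 -7.00783565e-02 -6.05133139e-01]
 [-7.83061219e-04  2.55993687e-01 -9.66678136e-01  3.84761533e-01]
 [ 0.00000000e+00  0.00000000e+00  0.00000000e+00  1.00000000e+00]]
```

View pics/top0.png

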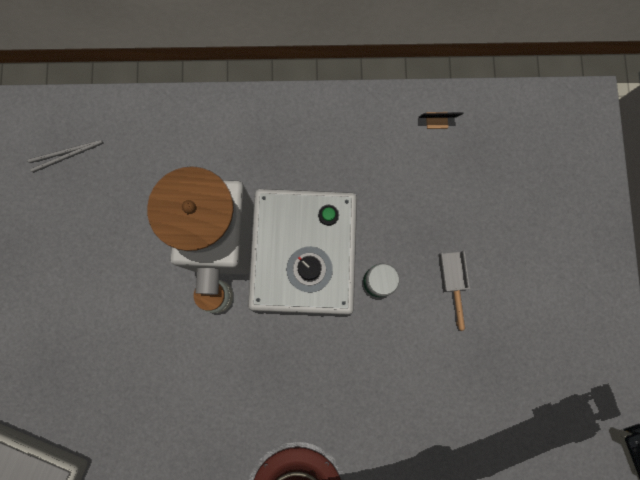

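View pics/side0.png

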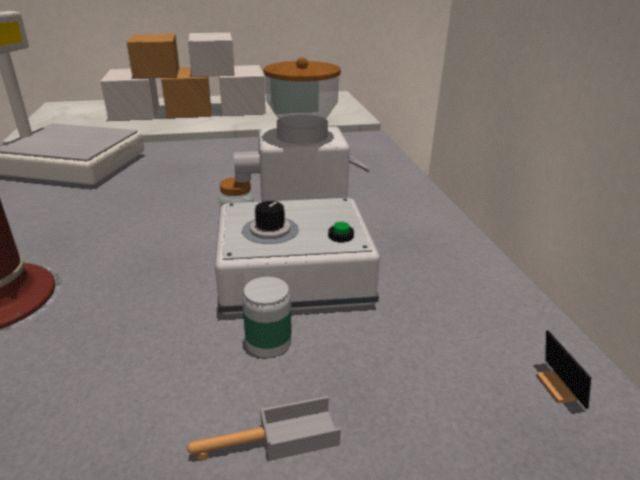

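The top view shows the mill ahead of the base, with the dial at about (309,268), the button at (329,215) and the tin at (382,281), right of the deck. I'll enlarge these and localise them.

```bash
cat > h.py <<'E'
import numpy as np, cv2
from station import env
def px2w(f,u,v,z):
    K=f["camera_matrix"];T=f["T"]
    d=T[:3,:3]@np.linalg.inv(K)@np.array([u,v,1.]); o=T[:3,3]
    return o+d*(z-o[2])/d[2]
def w2px(f,p):
    K=f["camera_matrix"];T=f["T"]
    c=T[:3,:3].T@(np.array(p)-T[:3,3]); q=K@c; return q[:2]/q[2]
def crop(f,x0,y0,w,h,s,name):
    c=f["img"][y0:y0+h,x0:x0+w]; cv2.imwrite("pics/"+name,cv2.resize(c,None,fx=s,fy=s,interpolation=cv2.INTER_CUBIC))
E
python3 - <<'E'
from h import *
f=env.grab_frame("top"); crop(f,245,180,120,140,4,"c1.png")
f=env.grab_frame("side"); crop(f,200,190,190,120,4,"c2.png")
E
```

```text
(no output)
```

View pics/c1.png

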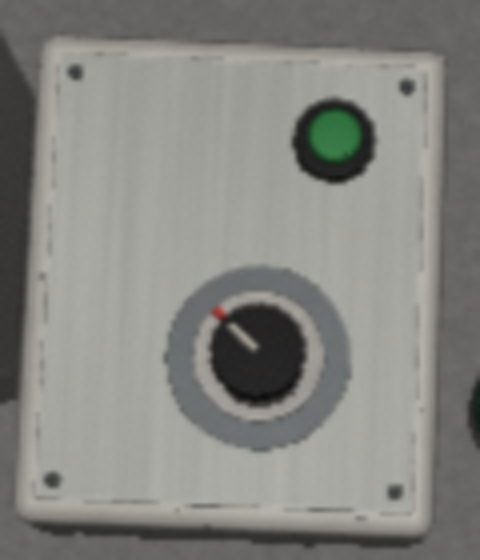

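View pics/c2.png

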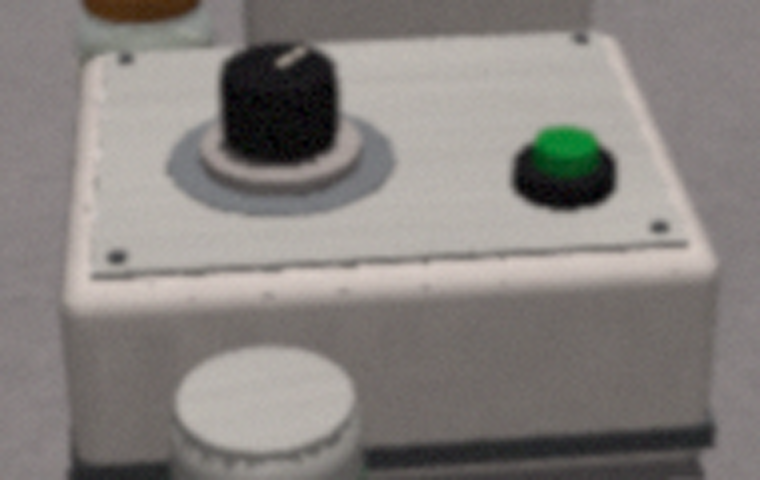

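```bash
python3 - <<'E'
from h import *
f=env.grab_frame("top")
P=lambda x,y,z:px2w(f,245+(x-1.5)/4,180+(y-1.5)/4,z)
s=[P(*a,.11) for a in[(75,72),(407,87),(395,492),(52,480)]]
print("screws",np.round(s,4)); c=np.mean(s,0); print(c)
# mill +x: from BL->TL, BR->TR
d=(s[0]-s[3])+(s[1]-s[2]); ax=np.arctan2(d[1],d[0]); e=(s[0]-s[1])+(s[3]-s[2]); ay=np.arctan2(e[1],e[0])-np.pi/2
print("yaw",ax,ay)
yaw=(ax+ay)/2
R=np.array([[np.cos(yaw),-np.sin(yaw)],[np.sin(yaw),np.cos(yaw)]])
o=c[:2]-R@[0,-.01]
D=o+R@[-.04,-.025];B=o+R@[.075,-.06]
print("origin",o,"dial",D,"but",B)
print("ring",P(258,358,.11),"collar",P(258,356,.118),"captop",P(258,350,.154),"button z.125",P(335,134,.125))
p=P(219,313,.119); v=p[:2]-D; print("pointer",p,np.hypot(*v),np.arctan2(v[1],v[0])-yaw)
g=env.grab_frame("side")
for z in(.118,.124,.13,.136): print(z,w2px(g,[*B,z]))
print("side btn", 200+(567-1.5)/4,190+(141-1.5)/4)
print("ring side", px2w(g,200+(281-1.5)/4,190+(162-1.5)/4,.11), "captop",px2w(g,200+(279-1.5)/4,190+(62-1.5)/4,.154))
for n,u,v,z in [("tin",382,276,.1),("jar",208,292,.11),("scoop",456,290,.02)]: print(n,px2w(f,u,v,z))
o=env.observe(); 
from scipy.spatial.transform import Rotation as Rr
print(o["clock"],Rr.from_rotvec(o["orientation"]).as_matrix())
E
```

```text
screws [[ 0.6328  0.0575  0.11  ]
 [ 0.6211 -0.1184  0.11  ]
 [ 0.408  -0.1055  0.11  ]
 [ 0.4182  0.0711  0.11  ]]
[ 0.5200322  -0.02381375  0.11      ]
yaw -0.06170260796992344 -0.06229177615917125
origin [ 0.52065177 -0.01383296] dial [ 0.47917968 -0.03630663] but [ 0.59179023 -0.0783645 ]
ring [ 0.47878474 -0.03630279  0.11      ] collar [ 0.47916125 -0.03635374  0.118     ] captop [ 0.47916145 -0.03654766  0.154     ] button z.125 [ 0.59356154 -0.07891003  0.125     ]
pointer [ 0.50180352 -0.01665852  0.119     ] 0.02996474489812204 0.7771164253607051
0.118 [340.03075923 231.26891325]
0.124 [340.16935778 228.07054846]
0.13 [340.30898297 224.84849266]
0.136 [340.44964624 221.60248164]
side btn 341.375 224.875
ring side [ 0.47973149 -0.04078222  0.11      ] captop [ 0.48096473 -0.03527849  0.154     ]
tin [ 0.46171912 -0.18899847  0.1       ]
jar [0.43620915 0.17314395 0.11      ]
scoop [ 0.4315925  -0.36631359  0.02      ]
0.35 [[-1.50820525e-04  9.61109034e-01  2.76169155e-01]
 [ 6.22125260e-04  2.76169194e-01 -9.61108833e-01]
 [-9.99999795e-01  2.68568687e-05 -6.39582190e-04]]
```

>>> send_rows(offset=[[0, 2.25, -2.4], [0, 2.25, -2.4], [0, 2.25, -2.4], [0, 2.25, -2.4], [0, 2.25, -2.4], [0, 2.25, -2.4], [0, 2.25, -2.4], [0, 2.25, -2.4]], turn=[[0, 0, 0], [0, 0, 0], [0, 0, 0], [0, 0, 0], [0, 0, 0], [0, 0, 0], [0, 0, 0], [0, 0, 0]], claw=[1, 1, 1, 1, 1, 1, 1, 1], grip_force=16)

```text
clock: 1.02
ee_pos: [0.2976, -0.3898, 0.2157]
orientation: [1.008, 1.321, -1.02]
force: [0.4, -0.4, 0.3]
opening: 0.0928
```

>>> send_rows(offset=[[0, 2.3, -2.4], [0, 2.3, -2.4], [0, 2.3, -2.4], [0, 2.3, -2.4], [0, 2.3, -2.4], [0, 2.3, -2.4], [0, 2.3, -2.4], [0, 2.3, -2.4]], turn=[[0, 0, 0], [0, 0, 0], [0, 0, 0], [0, 0, 0], [0, 0, 0], [0, 0, 0], [0, 0, 0], [0, 0, 0]], claw=[1, 1, 1, 1, 1, 1, 1, 1])

```text
clock: 1.68
ee_pos: [0.4308, -0.1452, 0.2161]
orientation: [1.008, 1.313, -1.021]
force: [-0.1, -0.5, 0.6]
opening: 0.093
```

```bash
cat >> h.py <<'E'
from scipy.spatial.transform import Rotation as Rr
D=np.array([.4792,-.0364]); YAW=-.062
def st():
    o=env.observe(); R=Rr.from_rotvec(o["orientation"]).as_matrix()
    print("t",round(o["clock"],2),"p",np.round(o["ee_pos"],4),"zaz",round(np.arctan2(R[1,2],R[0,2]),4),"tilt",np.round(R[2],3),"q7",round(o["joint_pos"][6],3),"F",np.round(o["force"],2),"M",np.round(o["ft_torque"],3),"op",round(o["opening"],4))
    return o,R
def goto(p):
    o,R=st(); print("tool offset cm",np.round(100*R.T@(np.array(p)-o["ee_pos"]),2),"turn for down(5deg)")
    x=R[:,0]; e=np.cross(x,[0,0,-1]); print(np.round(R.T@e/np.deg2rad(5),2))
E
python3 -c "
from h import *
goto([*D,.18])"
```

```text
t 1.68 p [ 0.4308 -0.1452  0.2161] zaz -1.3112 tilt [-1.    -0.001  0.011] q7 -1.106 F [-0.12 -0.49  0.58] M [-0.007 -0.017 -0.025] op 0.093
tool offset cm [ 3.5   7.47 -9.31] turn for down(5deg)
[-0.    0.12  0.01]
```

>>> send_rows(offset=[[0, 1.9, -2.3], [0, 1.9, -2.3], [0, 1.9, -2.3], [0, 1.8, -2.3], [0, 0, 0]], turn=[[0, 0, 0], [0, 0, 0], [0, 0, 0], [0, 0.1, 0], [0, 0, 0]], claw=[1, 1, 1, 1, 1])

```text
clock: 2.1
ee_pos: [0.4852, -0.0228, 0.2167]
orientation: [1.011, 1.322, -1.001]
force: [-0.4, 0.3, -0.6]
opening: 0.0929
```

```bash
python3 -c "
from h import *
f=env.grab_frame('wrist'); cv2.imwrite('pics/w1.png',f['img'])
print(w2px(f,[*D,.154]),w2px(f,[*D,.118]))
goto([*D,.16])"
```

```text
[327.86847052 265.16373375] [325.93987141 250.95398452]
t 2.15 p [ 0.484  -0.0257  0.2166] zaz -1.3015 tilt [-1.     0.005  0.001] q7 -1.374 F [-0.18 -0.89 -0.52] M [-0.017  0.049  0.058] op 0.093
tool offset cm [ 5.66 -0.77  0.9 ] turn for down(5deg)
[-0.    0.02 -0.05]
```

View pics/w1.png

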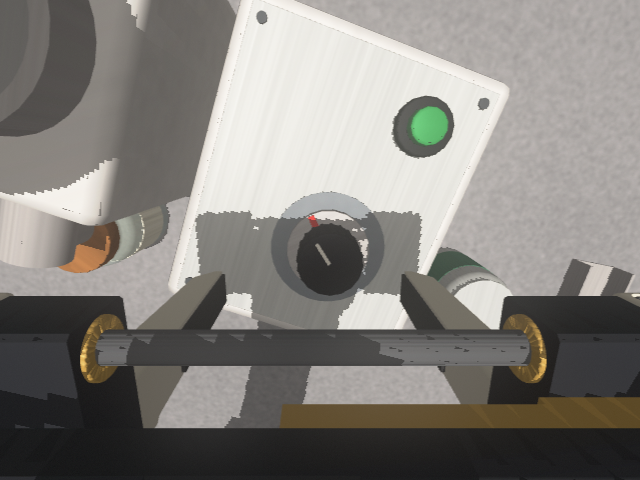

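The wrist view shows the cap at about (330,260), matching the prediction of (328,265). The red pointer is visible at (312,219). Next I'll centre and descend.

>>> send_rows(offset=[[0, -0.4, 0.5], [0, -0.4, 0.4], [1.0, 0, 0], [1.5, 0, 0], [1.5, 0, 0], [1, 0, 0], [0, 0, 0]], turn=[[0, 0, 0], [0, 0, 0], [0, 0, 0], [0, 0, 0], [0, 0, 0], [0, 0, 0], [0, 0, 0]], claw=[1, 1, 1, 1, 1, 1, 1])

```text
clock: 2.73
ee_pos: [0.4743, -0.0519, 0.1662]
orientation: [1.018, 1.308, -1.025]
force: [-0.6, -1.3, -0.3]
opening: 0.0932
```

```bash
python3 -c "
from h import *
f=env.grab_frame('wrist'); cv2.imwrite('pics/w2.png',f['img'])
print(w2px(f,[*D,.154]),w2px(f,[*D,.118]))
goto([*D,.125])"
```

```text
[286.98856166 264.22100051] [290.40757971 246.54887183]
t 2.78 p [ 0.4747 -0.0523  0.167 ] zaz -1.3215 tilt [-1.     0.003  0.01 ] q7 -1.361 F [ 0.47 -0.16 -0.1 ] M [-0.011  0.02  -0.036] op 0.0928
tool offset cm [ 4.19  0.81 -1.47] turn for down(5deg)
[ 0.    0.12 -0.04]
```

View pics/w2.png

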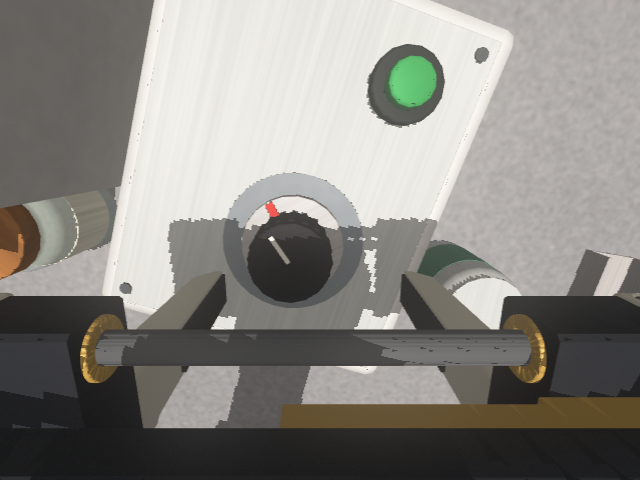

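>>> send_rows(offset=[[0, 0.4, -0.8], [0, 0.3, -0.5], [0, 0, 0], [0, 0, 0], [0, 0, 0]], turn=[[0, 0.1, 0], [0, 0, 0], [0, 0, 0], [0, 0, 0], [0, 0, 0]], claw=[1, 1, 1, 1, 1])

```text
clock: 3.2
ee_pos: [0.4796, -0.0395, 0.1698]
orientation: [1.03, 1.307, -1.022]
force: [0.4, 0.8, -0.8]
opening: 0.0929
```

```bash
python3 -c "
from h import *
goto([*D,.125])"
```

```text
t 3.2 p [ 0.4796 -0.0395  0.1698] zaz -1.3266 tilt [-1.     0.008  0.003] q7 -1.381 F [ 0.39  0.82 -0.75] M [ 0.001  0.046 -0.014] op 0.0929
tool offset cm [ 4.48  0.   -0.32] turn for down(5deg)
[ 0.    0.03 -0.09]
```

>>> send_rows(offset=[[1.2, 0, -0.2], [1.2, 0, -0.1], [1.2, 0, 0], [0.6, 0, 0], [0, 0, 0], [0, 0, 0]], turn=[[0, 0, 0], [0, 0, 0], [0, 0, 0], [0, 0, 0], [0, 0, 0], [0, 0, 0]], claw=[1, 1, 1, 1, 1, 1])

```text
clock: 3.7
ee_pos: [0.4819, -0.0361, 0.129]
orientation: [1.031, 1.302, -1.017]
force: [0.9, -0.7, 0.1]
opening: 0.0933
```

```bash
python3 -c "
from h import *
goto([*D,.125])"
```

```text
t 3.7 p [ 0.4819 -0.0361  0.129 ] zaz -1.3251 tilt [-1.     0.015  0.005] q7 -1.405 F [ 0.92 -0.7   0.07] M [0.033 0.021 0.025] op 0.0933
tool offset cm [ 0.4  -0.28 -0.04] turn for down(5deg)
[-0.    0.06 -0.17]
```

>>> send_rows(offset=[[0.2, -0.3, 0], [0.1, 0, 0], [0, 0, 0], [0, 0, 0]], turn=[[0, 0, -0.15], [0, 0, 0], [0, 0, 0], [0, 0, 0]], claw=[0.6, 0.6, 0.6, 0.6], grip_force=15)

```text
clock: 4.03
ee_pos: [0.4801, -0.0371, 0.1274]
orientation: [1.024, 1.308, -1.026]
force: [-0.2, -0.9, -0.4]
opening: 0.0708
```

```bash
python3 -c "
from h import *
goto([*D,.125])"
```

```text
t 4.03 p [ 0.4801 -0.0371  0.1274] zaz -1.3253 tilt [-1.     0.004  0.007] q7 -1.408 F [-0.19 -0.91 -0.43] M [ 0.054  0.    -0.022] op 0.0708
tool offset cm [ 0.24 -0.07 -0.09] turn for down(5deg)
[ 0.    0.08 -0.04]
```

>>> send_rows(offset=[[0.1, 0, 0], [0, 0, 0], [0, 0, 0], [0, 0, 0], [0, 0, 0], [0, 0, 0]], turn=[[0, 0, 0], [0, 0, 0], [0, 0, 0], [0, 0, 0], [0, 0, 0], [0, 0, 0]], claw=[0.5, 0.4, 0.4, 0.4, 0.4, 0.4])

```text
clock: 4.53
ee_pos: [0.4804, -0.0368, 0.127]
orientation: [1.025, 1.307, -1.025]
force: [-0.9, 0.6, -0.0]
opening: 0.0478
```

```bash
python3 -c "
from h import *
f=env.grab_frame('wrist'); cv2.imwrite('pics/w3.png',f['img'])
f=env.grab_frame('side'); crop(f,200,130,190,140,4,'s3.png')
goto([*D,.125])"
```

```text
t 4.63 p [ 0.4804 -0.0368  0.127 ] zaz -1.3251 tilt [-1.     0.005  0.007] q7 -1.408 F [ 0.21  0.37 -0.35] M [-0.008  0.035  0.043] op 0.0475
tool offset cm [ 0.2  -0.11 -0.07] turn for down(5deg)
[ 0.    0.08 -0.06]
```

View pics/w3.png

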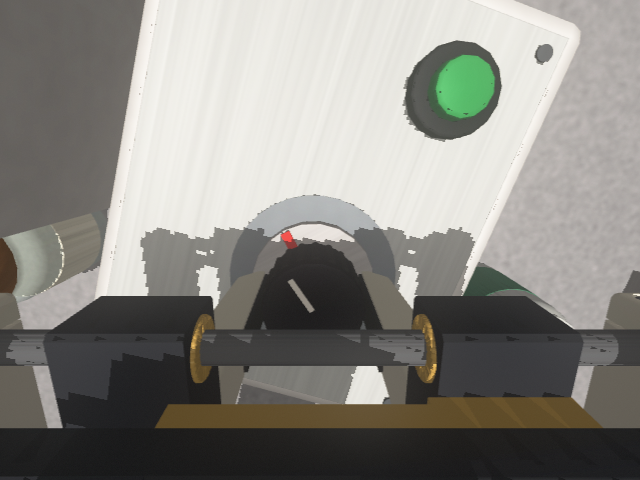

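View pics/s3.png

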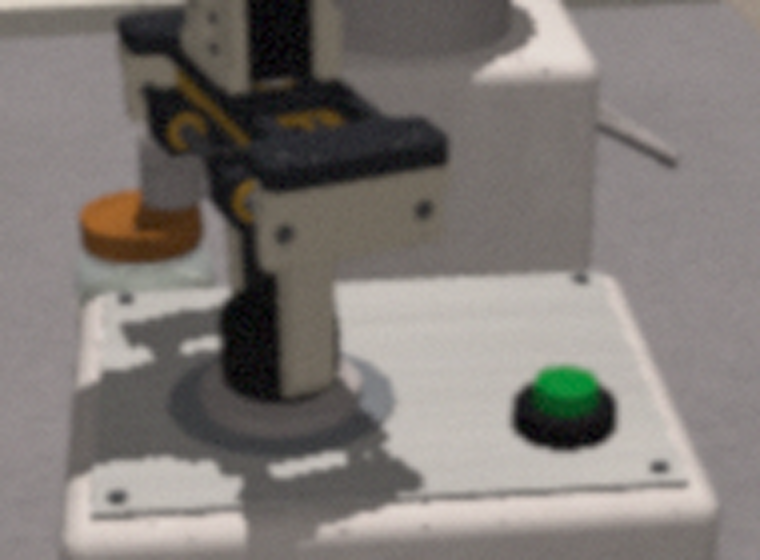

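The jaws are on the cap (opening 47.6 mm) and the pointer is visible in the wrist view at (288,239). Next I'll turn clockwise (+x of the tool).

>>> send_rows(offset=[[0, 0, 0], [0, 0, 0], [0, 0, 0], [0, 0, 0], [0, 0, 0], [0, 0, 0], [0, 0, 0]], turn=[[0.8, 0, 0], [0.8, 0, 0], [0.8, 0, 0], [0.8, 0, 0], [0.8, 0, 0], [0, 0, 0], [0, 0, 0]], claw=[0.4, 0.4, 0.4, 0.4, 0.4, 0.4, 0.4])

```text
clock: 5.22
ee_pos: [0.4804, -0.0372, 0.127]
orientation: [1.294, 1.143, -1.292]
force: [0.2, -0.3, -0.4]
opening: 0.0477
```

```bash
cat >> h.py <<'E'
def look(name,crp=(120,150,380,200)):
    f=env.grab_frame('wrist'); im=f['img'].astype(int)
    b,g,r=im[...,0],im[...,1],im[...,2]
    m=(r>120)&(g<90)&(b<90)
    m[:150]=0; m[330:]=0
    ys,xs=np.nonzero(m)
    if len(xs):
        p=px2w(f,xs.mean(),ys.mean(),.119); v=p[:2]-D
        print("red n",len(xs),xs.mean(),ys.mean(),"r",np.hypot(*v),"dial angle",round(np.arctan2(v[1],v[0])-YAW,3))
    else: print("no red")
    x,y,w,h=crp; crop(f,x,y,w,h,2,name)
    Ms=[]
    for _ in range(3):
        env.grab_frame('side'); Ms.append(env.observe()["ft_torque"][2])
    print("Mz",np.round(Ms,3))
E
python3 -c "
from h import *
look('w4.png');goto([*D,.125])"
```

```text
red n 152 277.25 247.32894736842104 r 0.027915864984517664 dial angle 0.655
Mz [0.02  0.074 0.018]
t 5.42 p [ 0.4804 -0.0372  0.127 ] zaz -1.6884 tilt [-1.     0.007  0.005] q7 -1.686 F [ 0.52  1.11 -0.25] M [-0.007  0.045  0.018] op 0.0478
tool offset cm [ 0.2  -0.13 -0.06] turn for down(5deg)
[-0.    0.05 -0.08]
```

View pics/w4.png

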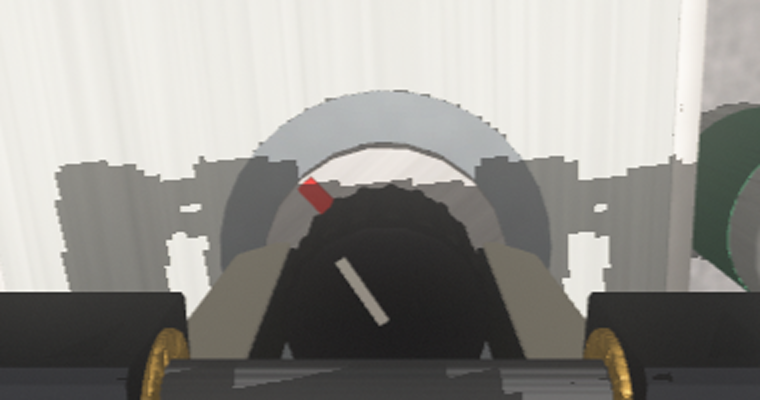

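>>> send_rows(offset=[[0, 0, 0], [0, 0, 0], [0, 0, 0], [0, 0, 0], [0, 0, 0], [0, 0, 0]], turn=[[0.8, 0, 0], [0.8, 0, 0], [0.8, 0, 0], [0.8, 0, 0], [0, 0, 0], [0, 0, 0]], claw=[0.4, 0.4, 0.4, 0.4, 0.4, 0.4])

```text
clock: 5.92
ee_pos: [0.4803, -0.0374, 0.127]
orientation: [1.5, 0.982, -1.496]
force: [0.3, -0.3, 0.4]
opening: 0.0477
```

```bash
python3 -c "
from h import *
look('w5.png');goto([*D,.125])"
```

```text
red n 147 282.4965986394558 242.68707482993196 r 0.028616661967436195 dial angle 0.233
Mz [-0.035 -0.032  0.083]
t 6.12 p [ 0.4803 -0.0375  0.127 ] zaz -1.9756 tilt [-1.     0.007  0.002] q7 -1.904 F [-0.58  0.6  -0.26] M [-0.05   0.092  0.083] op 0.0478
tool offset cm [ 0.2  -0.14 -0.06] turn for down(5deg)
[-0.    0.02 -0.08]
```

View pics/w5.png

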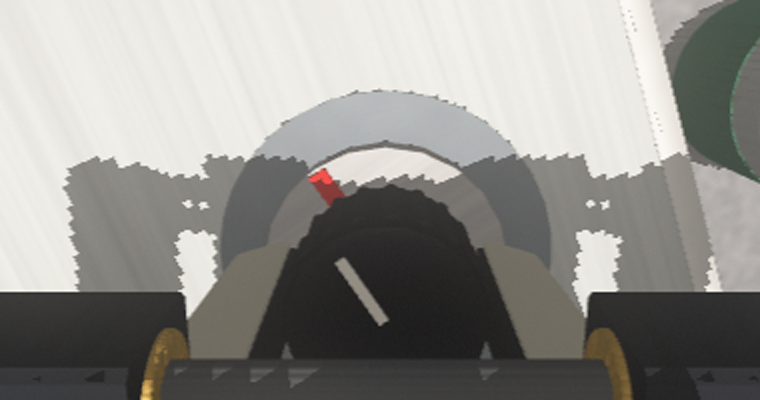

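>>> send_rows(offset=[[0, 0, 0], [0, 0, 0], [0, 0, 0], [0, 0, 0], [0, 0, 0], [0, 0, 0]], turn=[[0.6, 0, 0], [0.6, 0, 0], [0.6, 0, 0], [0.6, 0, 0], [0, 0, 0], [0, 0, 0]], claw=[0.4, 0.4, 0.4, 0.4, 0.4, 0.4])

```text
clock: 6.62
ee_pos: [0.4802, -0.0376, 0.127]
orientation: [1.648, 0.844, -1.643]
force: [0.4, 0.7, 0.5]
opening: 0.0478
```

```bash
python3 -c "
from h import *
look('w6.png');goto([*D,.125])"
```

```text
red n 153 277.29411764705884 247.15032679738562 r 0.02856848440402895 dial angle 0.157
Mz [0.042 0.017 0.039]
t 6.82 p [ 0.4802 -0.0376  0.127 ] zaz -2.1885 tilt [-1.     0.007  0.   ] q7 -2.065 F [ 0.74  0.61 -0.43] M [-0.148  0.124  0.039] op 0.0478
tool offset cm [ 0.2  -0.15 -0.04] turn for down(5deg)
[-0.    0.   -0.08]
```

View pics/w6.png

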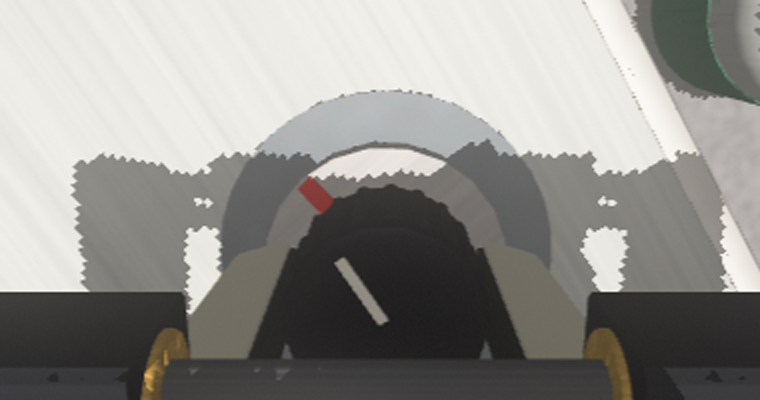

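>>> send_rows(offset=[[0, 0, 0], [0, 0, 0], [0, 0, 0], [0, 0, 0]], turn=[[0.4, 0, 0], [0.4, 0, 0], [0.2, 0, 0], [0, 0, 0]], claw=[0.4, 0.4, 0.4, 0.4])

```text
clock: 7.15
ee_pos: [0.4801, -0.0377, 0.127]
orientation: [1.71, 0.781, -1.703]
force: [-1.0, 0.1, 0.2]
opening: 0.0478
```

```bash
python3 -c "
from h import *
look('w7.png');goto([*D,.125])"
```

```text
red n 144 280.65277777777777 243.96527777777777 r 0.028905589042044037 dial angle -0.02
Mz [-0.009 -0.028 -0.011]
t 7.35 p [ 0.4801 -0.0377  0.127 ] zaz -2.2774 tilt [-1.     0.007 -0.001] q7 -2.131 F [0.21 0.93 0.68] M [-0.085  0.14  -0.011] op 0.0481
tool offset cm [ 0.2  -0.15 -0.04] turn for down(5deg)
[-0.   -0.01 -0.07]
```

View pics/w7.png

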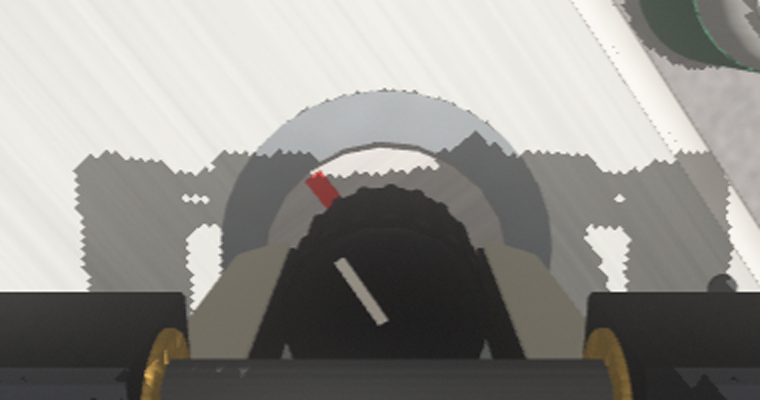

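>>> send_rows(offset=[[0, 0, 0], [0, 0, 0], [0, 0, 0], [0, 0, 0]], turn=[[0.3, 0, 0], [0.3, 0, 0], [0.2, 0, 0], [0, 0, 0]], claw=[0.4, 0.4, 0.4, 0.4])

```text
clock: 7.68
ee_pos: [0.48, -0.0377, 0.127]
orientation: [1.76, 0.725, -1.753]
force: [0.6, 0.4, 0.2]
opening: 0.048
```

```bash
python3 -c "
from h import *
look('w8.png');goto([*D,.125])"
```

```text
red n 151 277.7417218543046 246.47682119205297 r 0.028855555883612913 dial angle -0.02
Mz [-0.025  0.009 -0.016]
t 7.88 p [ 0.4801 -0.0377  0.127 ] zaz -2.3524 tilt [-1.     0.006 -0.001] q7 -2.188 F [-0.15 -0.3   0.09] M [-0.116  0.19  -0.016] op 0.0479
tool offset cm [ 0.2  -0.15 -0.03] turn for down(5deg)
[-0.   -0.02 -0.07]
```

>>> send_rows(offset=[[0, 0, 0], [0, 0, 0], [0, 0, 0]], turn=[[0.3, 0, 0], [0.1, 0, 0], [0, 0, 0]], claw=[0.4, 0.4, 0.4])

```text
clock: 8.13
ee_pos: [0.48, -0.0377, 0.127]
orientation: [1.783, 0.699, -1.776]
force: [0.2, 0.2, -0.1]
opening: 0.0476
```

```bash
python3 -c "
from h import *
look('w9.png');goto([*D,.125])"
```

```text
red n 153 277.1111111111111 247.20915032679738 r 0.02880041444368858 dial angle -0.035
Mz [0.214 0.189 0.146]
t 8.33 p [ 0.48   -0.0377  0.127 ] zaz -2.3882 tilt [-1.     0.006 -0.001] q7 -2.215 F [ 0.52 -0.42 -0.51] M [-0.149  0.133  0.146] op 0.0476
tool offset cm [ 0.2  -0.15 -0.03] turn for down(5deg)
[-0.   -0.01 -0.07]
```

The zero stop is felt: about +0.18 N m, with the collar reading -0.015 from rest. Now I'll turn back counter-clockwise.

>>> send_rows(offset=[[0, 0, 0], [0, 0, 0], [0, 0, 0], [0, 0, 0], [0, 0, 0], [0, 0, 0], [0, 0, 0], [0, 0, 0]], turn=[[-0.5, 0, 0], [-0.8, 0, 0], [-0.8, 0, 0], [-0.8, 0, 0], [-0.8, 0, 0], [-0.8, 0, 0], [-0.8, 0, 0], [-0.5, 0, 0]], claw=[0.4, 0.4, 0.4, 0.4, 0.4, 0.4, 0.4, 0.4])

```text
clock: 9.0
ee_pos: [0.4804, -0.0374, 0.127]
orientation: [1.427, 1.048, -1.419]
force: [0.6, 0.7, -0.3]
opening: 0.0478
```

```bash
python3 -c "
from h import *
look('w10.png');goto([*D,.125])"
```

```text
red n 149 290.5973154362416 239.18120805369128 r 0.028136265284211183 dial angle 0.168
Mz [ 0.024 -0.01  -0.021]
t 9.2 p [ 0.4804 -0.0374  0.127 ] zaz -1.8711 tilt [-1.     0.007 -0.   ] q7 -1.82 F [-0.08  0.2  -0.91] M [-0.068  0.122 -0.021] op 0.0479
tool offset cm [ 0.2  -0.14 -0.06] turn for down(5deg)
[ 0.   -0.   -0.08]
```

View pics/w10.png

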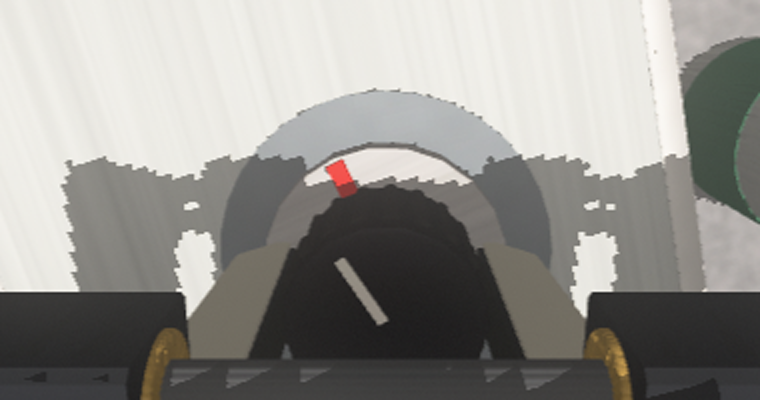

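>>> send_rows(offset=[[0, 0, 0], [0, 0, 0], [0, 0, 0], [0, 0, 0], [0, 0, 0], [0, 0, 0], [0, 0, 0], [0, 0, 0]], turn=[[-0.6, 0, 0], [-0.8, 0, 0], [-0.8, 0, 0], [-0.8, 0, 0], [-0.8, 0, 0], [-0.8, 0, 0], [-0.6, 0, 0], [0, 0, 0]], claw=[0.4, 0.4, 0.4, 0.4, 0.4, 0.4, 0.4, 0.4])

```text
clock: 9.87
ee_pos: [0.4804, -0.0369, 0.127]
orientation: [1.092, 1.274, -1.086]
force: [-0.5, 1.2, 0.0]
opening: 0.0477
```

```bash
python3 -c "
from h import *
look('w11.png');goto([*D,.125])"
```

```text
red n 155 291.43870967741935 239.0 r 0.027504418928294017 dial angle 0.603
Mz [-0.033 -0.079  0.032]
t 10.07 p [ 0.4804 -0.037   0.127 ] zaz -1.4109 tilt [-1.     0.007  0.003] q7 -1.469 F [-0.14  0.82 -0.43] M [-0.087  0.043  0.032] op 0.0476
tool offset cm [ 0.2  -0.11 -0.08] turn for down(5deg)
[-0.    0.03 -0.08]
```

>>> send_rows(offset=[[0, 0, 0], [0, 0, 0], [0, 0, 0], [0, 0, 0], [0, 0, 0], [0, 0, 0], [0, 0, 0], [0, 0, 0]], turn=[[-0.6, 0, 0], [-0.8, 0, 0], [-0.8, 0, 0], [-0.8, 0, 0], [-0.8, 0, 0], [-0.6, 0, 0], [-0.5, 0, 0], [0, 0, 0]], claw=[0.4, 0.4, 0.4, 0.4, 0.4, 0.4, 0.4, 0.4])

```text
clock: 10.73
ee_pos: [0.4803, -0.0365, 0.127]
orientation: [0.76, 1.427, -0.758]
force: [-0.8, 0.1, 0.6]
opening: 0.0476
```

```bash
python3 -c "
from h import *
look('w12.png');goto([*D,.125])"
```

```text
red n 160 291.475 238.6 r 0.02714134151067643 dial angle 1.038
Mz [-0.081 -0.108 -0.096]
t 10.93 p [ 0.4804 -0.0366  0.127 ] zaz -0.9754 tilt [-1.     0.005  0.006] q7 -1.136 F [-0.7  -0.    0.19] M [-0.046 -0.01  -0.096] op 0.0481
tool offset cm [ 0.2  -0.09 -0.08] turn for down(5deg)
[-0.    0.07 -0.05]
```

View pics/w12.png

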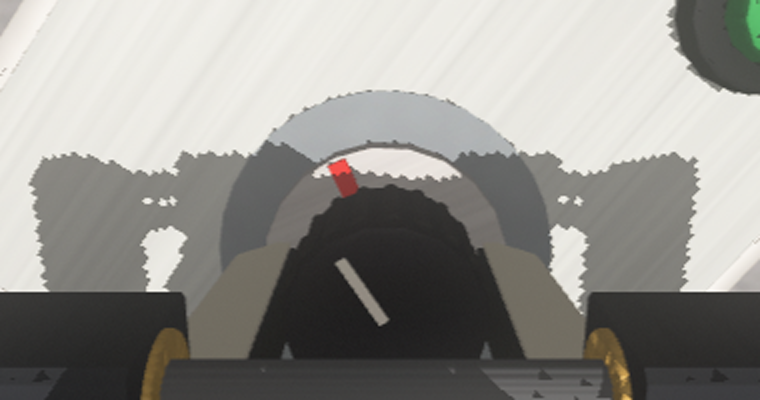

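>>> send_rows(offset=[[0, 0, 0], [0, 0, 0], [0, 0, 0], [0, 0, 0], [0, 0, 0], [0, 0, 0]], turn=[[-0.4, 0, 0], [-0.4, 0, 0], [-0.4, 0, 0], [-0.4, 0, 0], [-0.3, 0, 0], [0, 0, 0]], claw=[0.4, 0.4, 0.4, 0.4, 0.4, 0.4])

```text
clock: 11.43
ee_pos: [0.4803, -0.0364, 0.127]
orientation: [0.629, 1.47, -0.63]
force: [-1.0, 0.8, 1.5]
opening: 0.0478
```

```bash
python3 -c "
from h import *
look('w13.png');look('w13.png');goto([*D,.125])"
```

```text
red n 160 288.14375 239.73125 r 0.027096724801788596 dial angle 1.281
Mz [ 0.004 -0.027 -0.005]
red n 162 288.141975308642 239.73456790123456 r 0.027096343716632432 dial angle 1.28
Mz [ 0.015 -0.053 -0.027]
t 11.83 p [ 0.4803 -0.0364  0.127 ] zaz -0.8067 tilt [-1.     0.003  0.007] q7 -1.008 F [0.22 0.46 0.51] M [ 0.047 -0.031 -0.027] op 0.0478
tool offset cm [ 0.2  -0.08 -0.07] turn for down(5deg)
[-0.    0.08 -0.03]
```

View pics/w13.png

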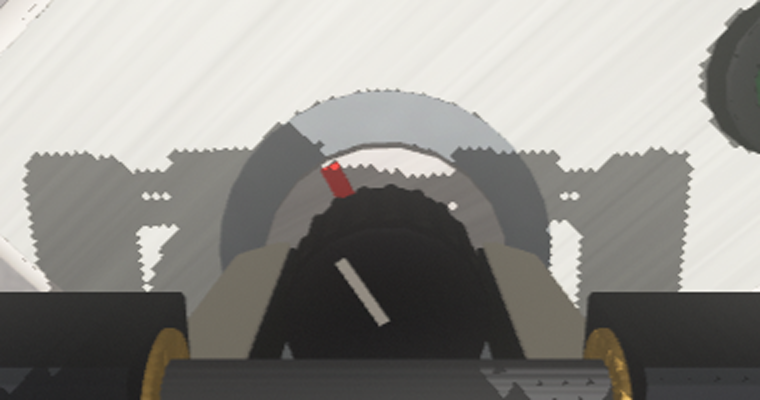

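The collar has snapped into the 5th click: it reads 1.28, with the usual -0.025 bias, and no torque remains. I'll release and rise.

>>> send_rows(offset=[[0, 0, 0], [0, 0, 0], [0, 0, 0], [0, 0, 0], [0, 0, 0], [-1.5, 0, 0], [-2.5, 0, 0], [-2.5, 0, 0]], turn=[[0, 0, 0], [0, 0, 0], [0, 0, 0], [0, 0, 0], [0, 0, 0], [0, 0, 0], [0, 0, 0], [0, 0, 0]], claw=[0.9, 0.9, 0.9, 0.9, 0.9, 0.9, 0.9, 0.9])

```text
clock: 12.5
ee_pos: [0.4757, -0.0367, 0.1889]
orientation: [0.627, 1.483, -0.636]
force: [0.9, 0.2, -0.9]
opening: 0.0838
```

```bash
python3 -c "
from h import *
look('w14.png',(120,100,380,250));goto([.593,-.079,.2])"
```

```text
red n 71 298.84507042253523 212.25352112676057 r 0.02669447106532105 dial angle 1.277
Mz [-0.022 -0.02  -0.044]
t 12.7 p [ 0.4767 -0.0369  0.189 ] zaz -0.8072 tilt [-1.    -0.005  0.   ] q7 -0.96 F [ 0.4  -0.36  0.04] M [-0.011  0.026 -0.044] op 0.0836
tool offset cm [-1.12  5.48 11.08] turn for down(5deg)
[0.   0.   0.06]
```

View pics/w14.png

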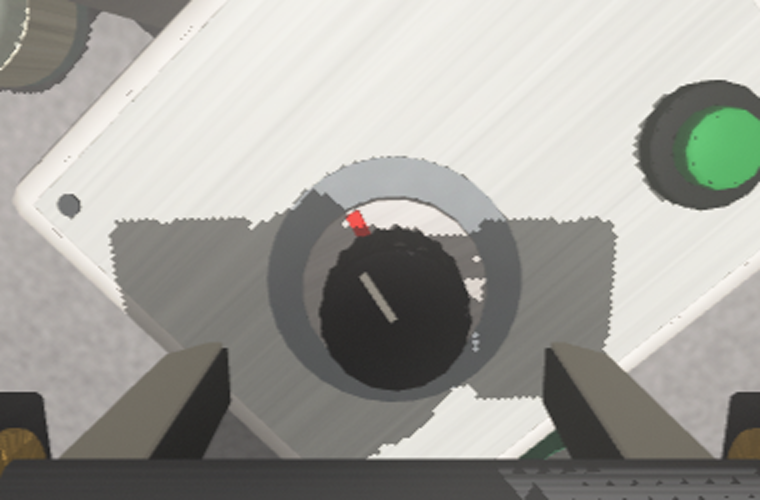

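Released, and the pointer is still at click 5. Next I'll close the fingers and move over the button, checking the dial from the top camera before pressing.

>>> send_rows(offset=[[-1, 0.8, 1.5], [0, 1.1, 2.3], [0, 1.1, 2.3], [0, 1.1, 2.3], [0, 0.9, 1.8], [0, 0.3, 0.5], [0, 0, 0], [0, 0, 0]], turn=[[0, 0, 0], [0, 0, 0], [0, 0, 0], [0, 0, 0], [0, 0, 0], [0, 0, 0], [0, 0, 0], [0, 0, 0]], claw=[0, 0, 0, 0, 0, 0, 0, 0], grip_force=10)

```text
clock: 13.37
ee_pos: [0.5838, -0.0785, 0.1864]
orientation: [0.62, 1.503, -0.643]
force: [-0.6, 1.0, -0.3]
opening: 0.0353
```

```bash
python3 -c "
from h import *
f=env.grab_frame('top'); crop(f,245,180,120,140,4,'t15.png')
f=env.grab_frame('wrist'); cv2.imwrite('pics/w15.png',f['img'])
print(w2px(f,[.593,-.079,.128]))
goto([.593,-.079,.15])"
```

```text
[323.63263217 242.78459217]
t 13.47 p [ 0.5834 -0.0782  0.187 ] zaz -0.8043 tilt [-1.    -0.023 -0.017] q7 -0.888 F [-0.18  0.2  -0.33] M [-0.022 -0.053  0.019] op 0.0268
tool offset cm [3.67 0.72 0.79] turn for down(5deg)
[-0.   -0.2   0.26]
```

View pics/t15.png

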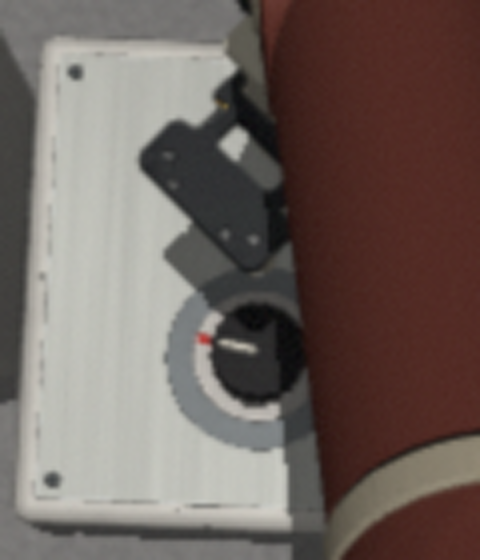

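View pics/w15.png

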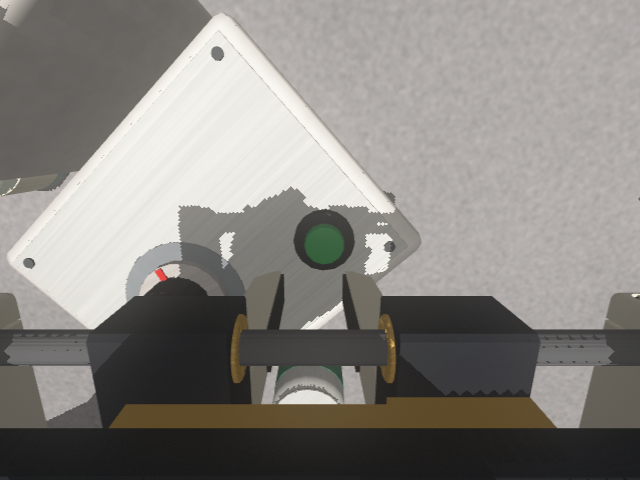

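>>> send_rows(offset=[[0.5, 0.4, 0.5], [1, 0.3, 0.3], [1, 0, 0], [0.5, 0, 0], [0, 0, 0], [0, 0, 0], [0, 0, 0]], turn=[[0, -0.2, 0.25], [0, 0, 0], [0, 0, 0], [0, 0, 0], [0, 0, 0], [0, 0, 0], [0, 0, 0]], claw=[0, 0, 0, 0, 0, 0, 0])

```text
clock: 14.05
ee_pos: [0.5895, -0.0763, 0.1547]
orientation: [0.624, 1.483, -0.628]
force: [-0.3, -0.6, -0.1]
opening: 0.0005
```

```bash
python3 -c "
from h import *
f=env.grab_frame('top')
p=px2w(f,245+(205-1.5)/4,180+(339-1.5)/4,.119); v=p[:2]-D; print('top pointer',np.hypot(*v),np.arctan2(v[1],v[0])-YAW)
g=env.grab_frame('side');crop(g,250,130,190,140,4,'s16.png')
goto([.593,-.079,.135])"
```

```text
top pointer 0.028746763183675493 1.304129157588913
t 14.15 p [ 0.5899 -0.0763  0.155 ] zaz -0.8 tilt [-1.    -0.003 -0.003] q7 -0.9 F [-0.93 -0.47 -0.77] M [ 0.008 -0.059 -0.002] op 0.0002
tool offset cm [2.   0.05 0.42] turn for down(5deg)
[-0.   -0.03  0.04]
```

View pics/s16.png

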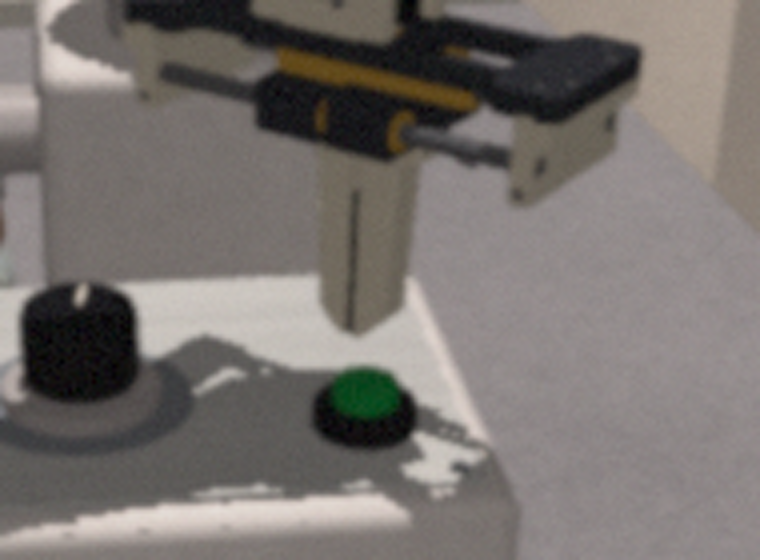

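>>> send_rows(offset=[[0.3, 0, 0.3], [0.8, 0, 0.1], [0.6, 0, 0], [0.2, 0, 0], [0, 0, 0], [0, 0, 0]], turn=[[0, 0, 0], [0, 0, 0], [0, 0, 0], [0, 0, 0], [0, 0, 0], [0, 0, 0]], claw=[0, 0, 0, 0, 0, 0])

```text
clock: 14.65
ee_pos: [0.5935, -0.08, 0.1345]
orientation: [0.624, 1.481, -0.628]
force: [-1.1, 0.2, -0.0]
opening: 0.0003
```

```bash
python3 -c "
from h import *
g=env.grab_frame('side');crop(g,250,130,190,140,4,'s17.png')
goto([.593,-.079,.128])"
```

```text
t 14.7 p [ 0.5934 -0.08    0.1346] zaz -0.8007 tilt [-1.    -0.003 -0.001] q7 -0.904 F [ 0.08 -0.21  0.63] M [-0.012  0.018 -0.038] op 0.0008
tool offset cm [ 0.66  0.04 -0.1 ] turn for down(5deg)
[-0.   -0.02  0.03]
```

View pics/s17.png

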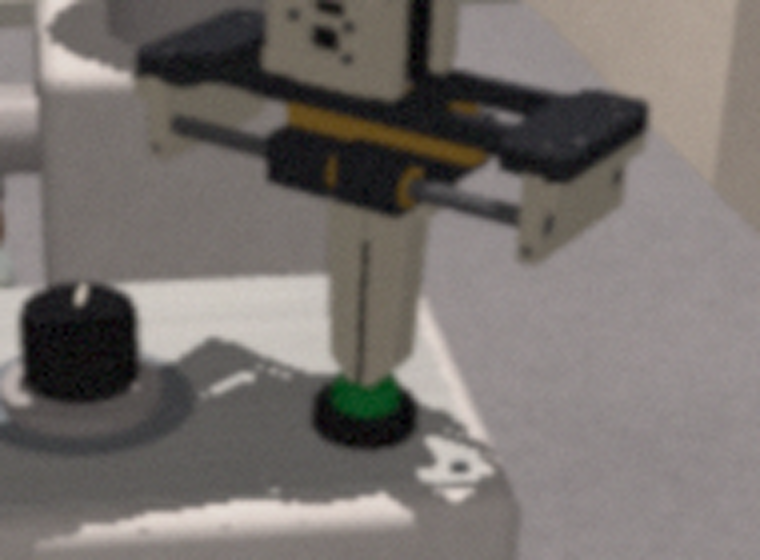

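>>> send_rows(offset=[[0.3, 0, 0], [0.3, 0, 0], [0.2, 0, 0], [0, 0, 0]], turn=[[0, 0, 0], [0, 0, 0], [0, 0, 0], [0, 0, 0]], claw=[0, 0, 0, 0])

```text
clock: 15.03
ee_pos: [0.594, -0.0799, 0.1277]
orientation: [0.625, 1.479, -0.627]
force: [-0.5, 0.3, 3.9]
opening: 0.0006
```

```bash
python3 -c "
from h import *
env.grab_frame('side');st();env.grab_frame('side');st()"
```

```text
t 15.08 p [ 0.594  -0.0799  0.1279] zaz -0.8007 tilt [-1.    -0.002  0.   ] q7 -0.907 F [-1.36  0.88  4.19] M [-0.05   0.305 -0.038] op 0.0003
t 15.13 p [ 0.594  -0.0799  0.128 ] zaz -0.8007 tilt [-1.    -0.002  0.   ] q7 -0.907 F [-1.02  0.27  4.29] M [0.002 0.255 0.026] op 0.0002
```

>>> send_rows(offset=[[0.2, 0, 0], [0.2, 0, 0], [0, 0, 0]], turn=[[0, 0, 0], [0, 0, 0], [0, 0, 0]], claw=[0, 0, 0])

```text
clock: 15.38
ee_pos: [0.594, -0.0799, 0.127]
orientation: [0.624, 1.478, -0.628]
force: [-1.5, -0.2, 3.5]
opening: 0.0004
```

```bash
python3 -c "
from h import *
env.grab_frame('side');st();env.grab_frame('side');st()"
```

```text
t 15.43 p [ 0.594  -0.0799  0.127 ] zaz -0.8009 tilt [-1.    -0.002  0.002] q7 -0.909 F [-0.98 -0.48  5.14] M [-0.002  0.37   0.031] op 0.0004
t 15.48 p [ 0.5941 -0.0799  0.1268] zaz -0.8009 tilt [-1.    -0.001  0.002] q7 -0.909 F [-1.39  0.64  5.51] M [-0.021  0.405  0.033] op 0.0004
```

>>> send_rows(offset=[[0.3, 0, 0], [0.3, 0, 0], [0.3, 0, 0]], turn=[[0, 0, 0], [0, 0, 0], [0, 0, 0]], claw=[0, 0, 0])

```text
clock: 15.73
ee_pos: [0.5941, -0.0799, 0.1261]
orientation: [0.623, 1.475, -0.629]
force: [-6.7, 1.1, 19.1]
opening: 0.0005
```

```bash
python3 -c "
from h import *
g=env.grab_frame('side');st();crop(g,250,130,190,140,4,'s18.png');g=env.grab_frame('side');st()"
```

```text
t 15.78 p [ 0.5941 -0.0799  0.1261] zaz -0.8015 tilt [-1.    -0.002  0.005] q7 -0.912 F [-6.61  0.51 18.72] M [-0.049  1.517 -0.025] op 0.0006
t 15.83 p [ 0.5941 -0.0799  0.1261] zaz -0.8015 tilt [-1.    -0.002  0.005] q7 -0.912 F [-6.27 -0.68 18.91] M [ 0.064  1.563 -0.026] op 0.0002
```

View pics/s18.png

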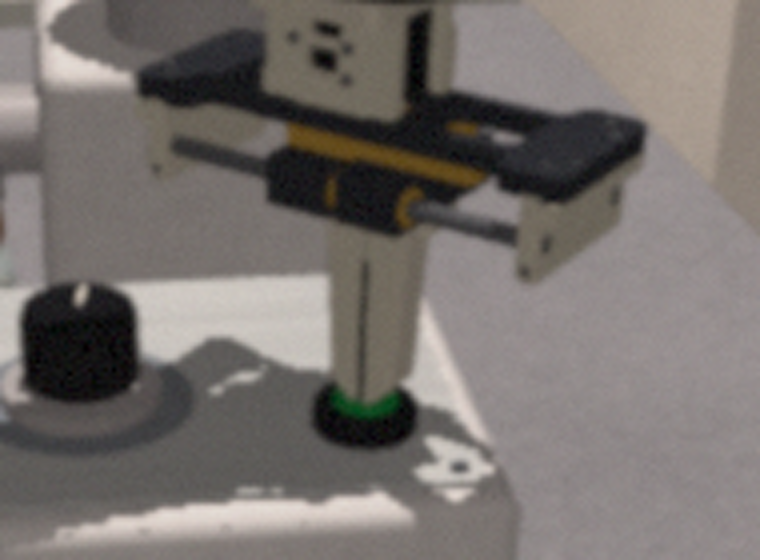

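The force jumped from 5 to 19 N with no further motion, so the button has bottomed out. Releasing upward.

>>> send_rows(offset=[[-0.8, 0, 0], [-1.5, 0, 0], [-2.5, 0, 0], [-2.5, 0, 0], [-2.5, 0, 0], [-2, 0, 0], [0, 0, 0], [0, 0, 0]], turn=[[0, 0, 0], [0, 0, 0], [0, 0, 0], [0, 0, 0], [0, 0, 0], [0, 0, 0], [0, 0, 0], [0, 0, 0]], claw=[0, 0, 0, 0, 0, 0, 0, 0])

```text
clock: 16.5
ee_pos: [0.5947, -0.0791, 0.2457]
orientation: [0.624, 1.474, -0.627]
force: [-0.2, -0.5, -0.8]
opening: 0.0002
```

```bash
python3 -c "
from h import *
g=env.grab_frame('side');crop(g,200,130,190,140,4,'s19.png')
f=env.grab_frame('top'); crop(f,245,180,120,140,4,'t19.png');st()"
```

```text
t 16.6 p [ 0.5943 -0.079   0.245 ] zaz -0.8005 tilt [-1.    -0.001  0.004] q7 -0.864 F [-0.11 -0.12  0.15] M [-0.088  0.023  0.   ] op 0.0002
```

View pics/s19.png

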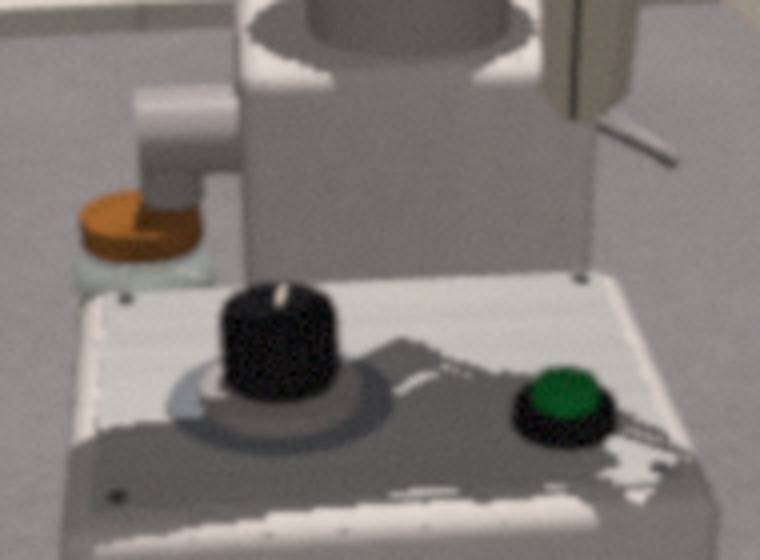

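View pics/t19.png

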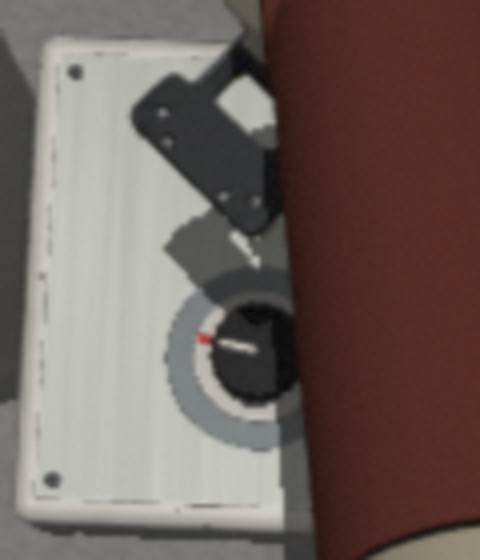

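The button is out again, with its top in the side view at (567,380) in the crop, the same height as before. The pointer is still at (205,339) in the top crop, which is 1.304 rad (click 5). The tool is clear of everything, so I'm handing in.

```bash
python3 -c "
from station import env
print(env.sign_off())"
```

```text
the job is handed in; nothing more can be done
None
```

The grind is set to five clicks and the start button has been pressed and released. I handed the job in at about 17 s of the 72 s allowed.

- **Zero stop:** I turned the dial clockwise from click 3 with a 15 N pinch. At the stop the wrist torque rose to about 0.15–0.21 N m and the collar moved only about 0.015 rad past its rest position. That is well short of the 0.1 rad limit.
- **Five clicks:** I turned it back counter-clockwise through the free play until the collar snapped into click 5, then let go. Afterwards the top camera read the pointer at 1.304 rad; five clicks is 1.309. The wrist camera read 1.28, in line with its usual offset of about −0.025 rad.
- **Start button:** I pressed it with closed fingers until it stopped moving. The force rose from about 5 N to about 19 N, under the 30 N limit. In the side view it had sprung back out to its earlier height.
- **At hand-in:** The arm was clear of the mill and the dial pointer had not moved. The jar, the tin and the scoop were not touched. I did not take a separate last picture of the tin and the scoop.

No check failed.

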